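# Stow the sharpening plate under the sprung arm

## Robot

A 6-joint arm with a two-finger parallel gripper is mounted at the origin on the work surface. World frame = base frame: x ahead of the robot, y to its left, z up, the work surface at z = 0. Lengths are in m, angles in rad, forces in N, time in s.
With the tool pointing down it reaches from about 0.275 to 0.725 m from the base axis. Payload 5.6 kg.
Tool frame: the origin (TCP) lies midway between the tips of the shut fingers; the grasp point (between the pads) lies 19 mm behind it (ctrl.hold_point_z is the distance from the TCP to the grasp point, in m); z points along the fingers, y is the line along which they close (so a half turn about z gives the same grasp; the last joint's range is limited). The gripper opens to 85 mm and grips with 20 to 120 N. Pads are 22 mm wide; open, the fingers measure 114 mm over their backs; the gripper's body (76 mm by 85 mm) begins 54 mm behind the grasp point. The pads swing forward as they close: fully open they stand 13 mm farther back than shut.
Start: joints at [1.628, 0.255, 0.108, 0, -1.424, -0.285], TCP at [0.124, 0.536, 0.231] pointing down, gripper open.
Joint ranges: [-2.95, 2.95], [-1.21, 1.97], [-1.09, 1.5], [-2.87, 1.71], [-2.94, -0.07], [-3.05, 3.05]. Speed limits (rad/s): [2.57, 2.57, 3.14, 3.14, 3.14, 3.14].

## Interface

Orientations are given as [roll, pitch, yaw] about the fixed x, y, z axes, in that order (R = Rz(yaw) Ry(pitch) Rx(roll)).
In Python, from workcell import status, imaging, order, ctrl gives the robot as it stands.
- The arm moves only by the shell command python3 -m crank 'ROWS' [FORCE]. ROWS is JSON, a list of rows, each a list of 7 numbers: the opening, from -1 (shut) to 1 (fully open), so that 0 is half open, then the shift along the tool's x, y, z in cm, then the turn, a rotation vector about the tool's x, y, z in rad. A call has exactly 5 rows; each row shifts and turns the commanded pose from where the row before left it, along the tool's axes as they then stand; what a row does not reach is not made up. A row lasts 1/8 s, in which the tool goes at most 62.5 mm and 10.7 degrees, less where a joint would pass 70% of its speed; a pose out of reach is approached as far as the arm can. A call with a gripper value outside its range is refused whole. The fingers move at their own pace and stop on an object; FORCE is the grip in N (left out, the last holds). Time passes only in rows, so rows that do not move let the fingers close, or fill a call up. It gives the time, the measured TCP pose, the force, the opening and the grip force at its end, in the units of the state.
- status.sense(): the state, without advancing time (a new reading comes with each control period).
- imaging.read_camera(name): name is "scene" or "top"; returns a dict with "img" (420x560x3 uint8, red, green, blue), "K" (3x3 intrinsics, pixels), "k1" (the pictures are not rectified: a ray, as slopes to the right and down, at radius r is drawn at 1 + k1 r^2 times it, then the intrinsics apply), "R" (3x3) and "t" (3): a world point X has camera coordinates R X + t. Camera axes: x right, y down, z forward; pixel columns grow to the right and rows downward; lengths in m; the calibration is good to about 2 mm. A picture is of the moment at which its call begins. There is no depth.
- order.hand_in(): hands the job in; it is judged then, once.
The state is a dict: "time": time; "q": joint angles; "qd": joint speeds; "joint_torque": joint torques, N m; "tool_pos": TCP position; "tool_rot": TCP orientation; "contact_force": force on the tool from outside, world axes, zero at the start; "wrist_torque": the same for the moment, N m; "gripper_width": finger opening in m; "finger_force": force on a finger pad.
Only numpy, scipy, OpenCV 4.12 (cv2) and the standard library are available. Lean on these libraries where they do the work, as an engineer would, in place of code of your own. Each camera call takes 0.05 s, during which the arm holds its last target. There are 200 camera calls.

## Task

Lift the orange sharpening plate out of its grey tray and lay it flat on the white loading ledge of the red plate holder, lined up with the pile, and let go of it there. Then take or push it by its free end and slide it under the black sprung arm until it is fully home against the back stop, lying flat on top of the pile with the arm pressing on it. Leave the green plate in its tray, the pile in place and the other things on the bench alone.

Things in the scene. Friction and masses are not known exactly. Their poses are not given: they have to be found in the camera images.
- orange_plate: The plate to stow: a flat rigid sharpening plate 150 x 56 x 12 mm (x, y, z), 0.2 to 0.4 kg, orange base with a silver-grey top face with orange dots. Origin at the centre of its underside, x along its length, z up. Its two ends are alike, so it may go in either way round. It starts lying flat in one of the two grey trays.
- green_plate: A like plate 150 x 56 x 12 mm with a green base, in the other tray; it stays there. Origin at the centre of its underside, x along its length.
- tray_a: Fixed grey tray 180 x 72 mm, 30 mm high; origin at the centre of its underside, x along its length. The plate lies on its floor, underside 10 mm and top 22 mm above the bench. Walls 5 mm thick close round the plate (3 mm gap); only the middle 66 mm of both long sides is cut away down to the bench (floor there 40 mm wide), so fingers can take the plate across its width at mid-length.
- tray_b: A second tray just like tray_a; which tray holds which plate varies (they trade places).
- holder: Fixed plate holder, red sides, dark base. x = loading direction, from the mouth to the back stop (face at x = 151 mm, 40 mm high). Origin on the bench below the mouth end of the pile (pile x 0 to 150 mm, top at z = 32 mm). Red side guides 61 mm apart, tops at z = 42 mm, from x = 75 mm to the back, flared from x = 57 mm (73 mm apart); sides open before that. Rear cheeks 60 mm high.
- ledge (a point): Point on top of the white loading ledge in front of the pile (holder frame x -55, y 0, z 33 mm). The ledge spans holder x -92 to -1 mm, 40 mm wide, 1 mm above the pile, open at the sides. With the plate's underside centre here the plate balances, its leading end 10 mm short of the arm's tip. Axes as the holder's.
- holder_home (a point): Where the underside centre of the stowed plate belongs (holder frame x 75, y 0, z 32 mm, on top of the pile): the plate is then flush above the pile, its free end at holder x = 0. Axes as the holder's.
- presser (a joint): Angle of the black sprung arm, rad: 0 on the pile, about 0.12 on the stowed plate, 0.9 at most. Hinge across the holder at x 168, z 50 mm; arm 34 mm wide. Presses about 3 N at its shoe and falls back if let go. A plate pushed level along the ledge meets the sloping nose and lifts the slick arm by itself (about 5 to 10 N push).
- presser_shoe (a point): Underside of the arm's round shoe, which presses on the pile (holder x 72, z 32 mm at rest).
- presser_tip (a point): Lower edge of the free end of the arm's upturned nose (holder x 30, z 55 mm at rest); the nose slopes down from here to the shoe.
- pile_top: Upper plate of the pile, 150 x 56 x 12 mm, black base, origin at the centre of its underside.
- pile_low: Lower plate of the pile, same size, blue base.
- knife: Knife with orange handle lying on the bench to the left, 275 mm long, 18 mm high, origin where handle and blade meet, blade along x. Leave alone.
- honing_steel: Sharpening steel with black handle lying on the bench to the right, 320 mm long, 24 mm high, origin at its guard, rod along x. Leave alone.
- oil_bottle: White bottle with red cap, 60 mm across, 150 mm tall, origin at the centre of its underside. Leave alone.
Things that resemble listed ones, but are neither listed nor needed, are in the scene too. What is shaped like the pile_top but purple is not meant.

How it is judged:
By the outcome, as a careful person would: the job done as asked, in the order asked, and still so for the second after the job is handed in, with the robot touching nothing.
It also fails if it takes over 48 s, if anything falls off the work surface, if the arm or the gripper's body presses on something with over 40 N, if the wrist force passes 120 N, or if a joint passes its speed limit or range.

## Working session

There is one attempt and no reset: what is moved stays moved. The work goes in short steps, Python scripts to look and compute and a shell command to move; the robot and the scene stay as the last step left them, time stands still between calls to the robot, and variables do not carry over. Pictures are saved under pics/ and viewed, at most 10 in all, crops included, and the job is handed in when it is done.

```bash
mkdir -p pics; ls; python3 - <<'E'
from workcell import status, imaging, ctrl
import cv2
s=status.sense();print(s['time'],s['tool_pos'],s['tool_rot'],s['gripper_width'],ctrl.hold_point_z)
for n in("top","scene"):
    d=imaging.read_camera(n);cv2.imwrite(f"pics/{n}0.png",d['img'][:,:,::-1]);print(n,d['K'],d['k1'],d['R'],d['t'])
E
```

```text
pics
0.0 [0.12402809 0.53530184 0.23038262] [ 3.13964969e+00 -9.51312093e-05 -2.27844546e-01] 0.08604485223007971 0.0187
top [[498.01206004   0.         276.72994272]
 [  0.         498.01206004 207.56368117]
 [  0.           0.           1.        ]] -0.0737416620740131 [[-2.95319762e-03 -9.99855616e-01  1.67339542e-02]
 [-9.89113457e-01  4.58642059e-04 -1.47154202e-01]
 [ 1.47125280e-01 -1.69863547e-02 -9.88971999e-01]] [-0.0306552   0.61234361  1.32086978]
scene [[460.91138294   0.         279.9207299 ]
 [  0.         460.91138294 215.91446393]
 [  0.           0.           1.        ]] 0.03477399871181131 [[ 0.52146391  0.85307272 -0.01850179]
 [ 0.63459706 -0.40222742 -0.65992399]
 [-0.57040509  0.33238536 -0.75110452]] [-0.29549018 -0.36216619  1.66711346]
```

View pics/top0.png

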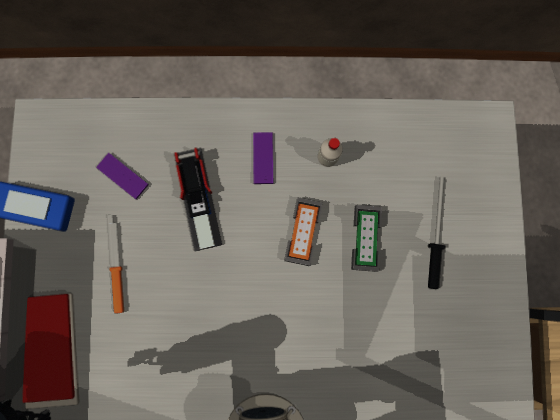

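View pics/scene0.png

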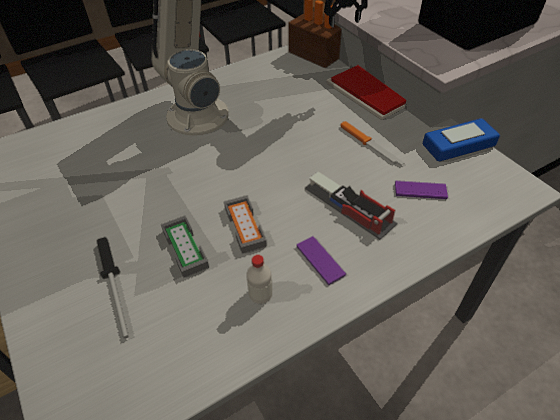

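Candidates for the orange plate in the top picture are the plate at (304,231), the green plate at (367,238), the purple blocks at (123,176) and (263,158), and the knife handle at (117,290). By the description it is the one at (304,231). The holder is at about (198,200), with its mouth towards the robot. I'll take one close crop of both.

```bash
cat > h.py <<'E'
import numpy as np, cv2
from workcell import status, imaging
def unproj(d,uv,z):
    K,k1,R,t=d['K'],d['k1'],d['R'],d['t']
    uv=np.asarray(uv,float).reshape(-1,1,2)
    p=cv2.undistortPoints(uv,K,np.array([k1,0,0,0,0.])).reshape(-1,2)
    r=np.c_[p,np.ones(len(p))]@R; c=-R.T@t
    return c+r*((z-c[2])/r[:,2])[:,None]
def proj(d,X):
    return cv2.projectPoints(np.asarray(X,float).reshape(-1,1,3),cv2.Rodrigues(d['R'])[0],d['t'],d['K'],np.array([d['k1'],0,0,0,0.]))[0].reshape(-1,2)
def frame(o,yaw,P):
    c,s=np.cos(yaw),np.sin(yaw); P=np.asarray(P,float)
    return np.c_[o[0]+c*P[:,0]-s*P[:,1],o[1]+s*P[:,0]+c*P[:,1],P[:,2]]
def crop(img,x0,y0,w,h,k): return cv2.resize(img[y0:y0+h,x0:x0+w],None,fx=k,fy=k,interpolation=cv2.INTER_CUBIC)[:,:,::-1]
E
python3 - <<'E'
from h import *
d=imaging.read_camera("top");i=d['img']
a=crop(i,160,140,80,118,5);b=crop(i,270,185,75,118,5)
cv2.imwrite("pics/c1.png",np.hstack([a,b]))
hsv=cv2.cvtColor(i,cv2.COLOR_RGB2HSV)
for nm,lo,hi,box in(("orange",(5,120,120),(20,255,255),(270,185,75,90)),("green",(45,100,60),(80,255,255),(340,190,60,90))):
    x,y,w,h=box;m=cv2.inRange(hsv[y:y+h,x:x+w],lo,hi)
    p=np.argwhere(m)[:,::-1]+[x,y]; X=unproj(d,p,0.022)[:,:2].astype(np.float32)
    r=cv2.minAreaRect(X*1000);print(nm,r,len(p))
E
```

```text
orange ((549.9906005859375, -104.85150146484375), (55.533626556396484, 149.09800720214844), 78.31394958496094) 471
green ((530.9013671875, -281.6820373535156), (56.38764953613281, 149.32904052734375), 85.6484146118164) 465
```

View pics/c1.png

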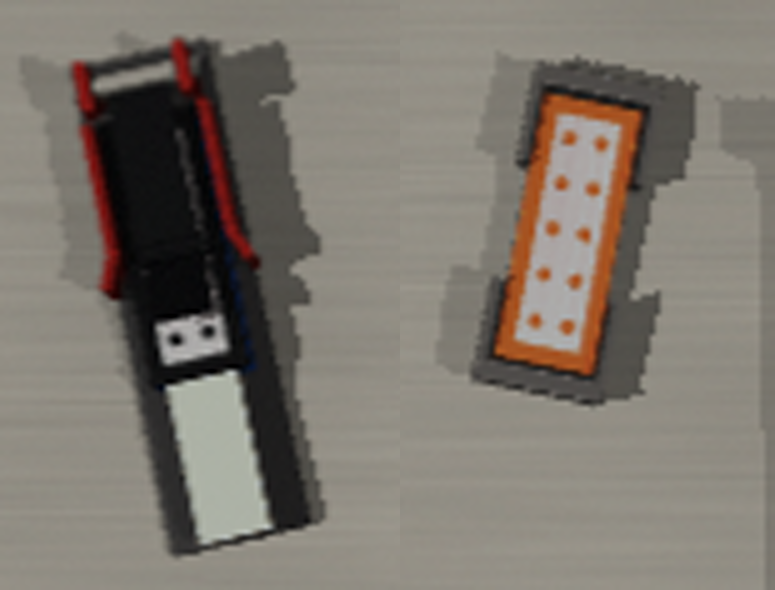

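The crop shows the orange plate with its silver face and orange dots in a tray, 55.5 x 149 mm as measured, so the choice holds. The holder has its white ledge at pixel (204,231) and its red guides at (178..210, 150..198). Next I measure the holder pose.

```bash
cat > hold.py <<'E'
from h import *
from scipy.optimize import least_squares
def ledge(cam,box):
    d=imaging.read_camera(cam);i=d['img'];hsv=cv2.cvtColor(i,cv2.COLOR_RGB2HSV)
    x,y,w,h=box;m=np.zeros(i.shape[:2],np.uint8)
    m[y:y+h,x:x+w]=((hsv[y:y+h,x:x+w,2]>180)&(hsv[y:y+h,x:x+w,1]<45))*255
    n,l,st,c=cv2.connectedComponentsWithStats(m)
    k=1+np.argmax(st[1:,4]);p=np.argwhere(l==k)[:,::-1]
    return d,p
if __name__=="__main__":
    for cam,box in(("top",(185,205,45,55)),("scene",(295,160,60,50))):
        d,p=ledge(cam,box); r=cv2.minAreaRect((unproj(d,p,.033)[:,:2]*1000).astype(np.float32));print(cam,r,len(p),p.mean(0))
    # top: red guide/cheek
    d=imaging.read_camera("top");hsv=cv2.cvtColor(d['img'],cv2.COLOR_RGB2HSV)
    m=((hsv[...,0]<6)|(hsv[...,0]>174))&(hsv[...,1]>150)&(hsv[...,2]>80)
    m[:, :170]=0;m[:,220:]=0;m[205:]=0
    n,l,st,c=cv2.connectedComponentsWithStats(m.astype(np.uint8)); print(st[1:])
    for k in range(1,n):
        if st[k,4]>20:
            q=np.argwhere(l==k)[:,::-1];X=unproj(d,q,.042)*1000
            v=cv2.fitLine(X[:,:2].astype(np.float32),cv2.DIST_HUBER,0,.01,.01).ravel();print(v,np.degrees(np.arctan2(v[1],v[0])),X.min(0),X.max(0))
E
python3 hold.py
```

```text
Traceback (most recent call last):
  File "hold.py", line 12, in <module>
    d,p=ledge(cam,box); r=cv2.minAreaRect((unproj(d,p,.033)[:,:2]*1000).astype(np.float32));print(cam,r,len(p),p.mean(0))
        ~~~~~^^^^^^^^^
  File "hold.py", line 8, in ledge
    k=1+np.argmax(st[1:,4]);p=np.argwhere(l==k)[:,::-1]
        ~~~~~~~~~^^^^^^^^^^
ValueError: attempt to get argmax of an empty sequence
```

```bash
sed -i 's/hsv\[y:y+h,x:x+w,2\]>180)&(hsv\[y:y+h,x:x+w,1\]<45)/hsv[y:y+h,x:x+w,2]>T[cam])\&(hsv[y:y+h,x:x+w,1]<60)/; s/^def ledge/T={"top":160,"scene":160}\ndef ledge/' hold.py
python3 - <<'E'
from h import *
for n,(u,v) in(("top",(204,231)),("scene",(323,183))):
    i=imaging.read_camera(n)['img'];print(n,i[v,u-12:u+24:2].tolist())
E
python3 hold.py
```

```text
top [[48, 47, 48], [46, 45, 45], [137, 142, 133], [172, 178, 165], [171, 177, 165], [173, 178, 166], [173, 178, 166], [172, 177, 165], [172, 178, 165], [173, 178, 169], [31, 30, 30], [29, 29, 29], [31, 29, 30], [30, 30, 29], [79, 76, 72], [135, 131, 122], [149, 146, 135], [150, 146, 137]]
scene [[94, 89, 78], [88, 84, 74], [67, 62, 55], [131, 130, 119], [175, 177, 160], [168, 170, 153], [168, 169, 153], [167, 170, 153], [167, 170, 154], [167, 169, 153], [169, 170, 155], [167, 170, 153], [166, 168, 153], [151, 149, 137], [148, 144, 135], [149, 145, 135], [149, 147, 135], [151, 147, 138]]
top ((549.269775390625, 169.91238403320312), (88.76466369628906, 35.89350891113281), 12.918452262878418) 422 [203.38151659 231.04265403]
scene ((548.7963256835938, 169.93115234375), (89.03091430664062, 39.53914260864258), 13.004772186279297) 270 [324.90740741 181.65925926]
[[194 148   5  10  27]
 [175 153   4   9  23]
 [199 160  12  31  72]
 [176 165   8  33  65]]
[9.6758604e-01 2.5254148e-01 7.6818683e+02 1.9381363e+02] 14.627955 [755.70580336 187.80384673  42.        ] [781.63972038 199.41210508  42.        ]
[9.6521038e-01 2.6147455e-01 7.5559900e+02 2.4857066e+02] 15.157576 [744.31009429 243.38297711  42.        ] [767.30832845 252.47127749  42.        ]
[9.6412677e-01 2.6544219e-01 7.0536865e+02 1.7128452e+02] 15.393229 [661.9709806  152.50046622  42.        ] [747.09388375 184.75098539  42.        ]
[9.8219138e-01 1.8788305e-01 6.8964178e+02 2.3710141e+02] 10.829267 [642.40193687 227.21579978  42.        ] [732.87138966 248.55860902  42.        ]
```

Both cameras agree. The ledge centre is at (0.549, 0.170) with holder yaw 13.0°, and the guide midline gives 13.0° too. The plate is at (0.550, -0.105), yaw -11.7°. Now I work out the moves.

```bash
cat > go.py <<'E'
import sys,numpy as np
from workcell import status
from scipy.spatial.transform import Rotation as Ro
s=status.sense();x,y,z,yd=map(float,sys.argv[1:5])
R=Ro.from_euler('xyz',s['tool_rot']).as_matrix();T=Ro.from_euler('xyz',[np.pi,0,np.radians(yd)]).as_matrix()
print('t',round(s['time'],3),'pos',np.round(s['tool_pos'],4),'rpy deg',np.round(np.degrees(s['tool_rot']),2),'w',round(s['gripper_width'],4),'F',np.round(s['contact_force'],1),'ff',s['finger_force'])
print('d tool cm',np.round(R.T@(np.array([x,y,z])-s['tool_pos'])*100,2),'rotvec',np.round(Ro.from_matrix(R.T@T).as_rotvec(),4),'d in final axes',np.round(T.T@(np.array([x,y,z])-s['tool_pos'])*100,2))
E
python3 go.py 0.550 -0.105 0.12 -11.7
```

```text
t 0.45 pos [0.1242 0.5357 0.2312] rpy deg [179.99   0.   -13.05] w 0.0856 F [ 0.1 -0.9  0.1] ff 0.0
d tool cm [55.96 52.8  11.13] rotvec [ 0.0002  0.     -0.0236] d in final axes [54.69 54.11 11.12]
```

```bash
python3 -m crank '[[1,3.7,3.5,0.5,0,0,0],[1,3.7,3.5,0.5,0,0,0],[1,3.7,3.5,0.5,0,0,0],[1,3.7,3.5,0.5,0,0,0],[1,3.7,3.5,0.5,0,0,0]]'
python3 -m crank '[[1,3.7,3.5,0.5,0,0,0],[1,3.7,3.5,0.5,0,0,0],[1,3.7,3.5,0.5,0,0,0],[1,3.7,3.5,0.5,0,0,0],[1,3.7,3.5,0.5,0,0,0]]'
python3 -m crank '[[1,3.7,3.5,1,0,0,0],[1,3.7,3.5,1,0,0,0],[1,3.7,3.5,1,0,0,0],[1,3.7,3.5,1,0,0,0],[1,3.5,3.5,1,0,0,-0.0236]]'
python3 go.py 0.550 -0.105 0.12 -11.7
```

```text
time: 1.08
tool_pos: [0.2655, 0.3221, 0.2064]
tool_rot: [-3.141, -0.0, -0.227]
contact_force: [1.2, 0.8, 0.7]
gripper_width: 0.0853
finger_force: 0.0
time: 1.7
tool_pos: [0.4064, 0.1098, 0.1815]
tool_rot: [-3.141, -0.001, -0.227]
contact_force: [0.4, 0.8, 0.2]
gripper_width: 0.0853
finger_force: 0.0
time: 2.33
tool_pos: [0.5453, -0.1021, 0.131]
tool_rot: [-3.141, -0.0, -0.204]
contact_force: [1.1, 1.0, 0.6]
gripper_width: 0.0852
finger_force: 0.0
t 2.325 pos [ 0.5453 -0.1021  0.131 ] rpy deg [-1.7999e+02 -2.0000e-02 -1.1680e+01] w 0.0852 F [1.1 1.  0.6] ff 0.0
d tool cm [0.52 0.19 1.1 ] rotvec [-0.0001 -0.0004  0.0004] d in final axes [0.52 0.19 1.1 ]
```

```bash
python3 -m crank '[[1,0.3,0.1,2,0,0,0],[1,0.2,0.1,3,0,0,0],[1,0,0,3,0,0,0],[1,0,0,2.3,0,0,0],[1,0,0,0,0,0,0]]'
python3 -m crank '[[1,0,0,1,0,0,0],[1,0,0,0.8,0,0,0],[1,0,0,0.5,0,0,0],[1,0,0,0.2,0,0,0],[1,0,0,0,0,0,0]]'
python3 go.py 0.550 -0.105 0.003 -11.7
python3 - <<'E'
from h import *
i=imaging.read_camera("scene")['img'];cv2.imwrite("pics/g1.png",crop(i,180,150,120,120,5))
E
```

```text
time: 2.95
tool_pos: [0.5474, -0.1036, 0.0267]
tool_rot: [3.141, 0.004, -0.204]
contact_force: [-0.3, 0.5, 0.1]
gripper_width: 0.0853
finger_force: 0.0
time: 3.58
tool_pos: [0.5489, -0.1035, 0.0033]
tool_rot: [3.142, -0.0, -0.204]
contact_force: [-0.5, 0.4, 0.3]
gripper_width: 0.0855
finger_force: 0.0
t 3.575 pos [ 0.5489 -0.1035  0.0033] rpy deg [ 1.80e+02 -1.00e-02 -1.17e+01] w 0.0855 F [-0.5  0.4  0.3] ff 0.0
d tool cm [0.14 0.12 0.03] rotvec [ 0.0001 -0.0001  0.0001] d in final axes [0.14 0.12 0.03]
```

View pics/g1.png

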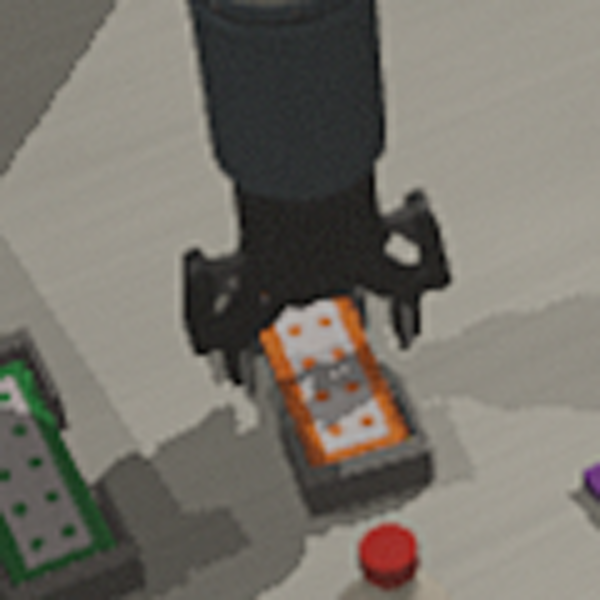

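The fingers straddle the plate at mid-length, at crop (235,370) and (405,335), clear of the tray. I close them.

```bash
python3 -m crank '[[0.5,0.1,0.1,0,0,0,0],[0.3,0,0,0,0,0,0],[-0.2,0,0,0,0,0,0],[-0.4,0,0,0,0,0,0],[-0.4,0,0,0,0,0,0]]' 50
python3 -m crank '[[-0.4,0,0,0,0,0,0],[-0.4,0,0,0,0,0,0],[-0.4,0,0,0,0,0,0],[-0.4,0,0,0,0,0,0],[-0.4,0,0,0,0,0,0]]' 50
```

```text
time: 4.25
tool_pos: [0.55, -0.1048, 0.0039]
tool_rot: [3.141, -0.001, -0.204]
contact_force: [-1.0, -0.2, 6.4]
gripper_width: 0.0551
finger_force: 54.1
time: 4.88
tool_pos: [0.55, -0.1048, 0.0039]
tool_rot: [3.141, -0.001, -0.204]
contact_force: [-1.3, -0.1, 6.2]
gripper_width: 0.0548
finger_force: 54.1
```

```bash
python3 -m crank '[[-0.4,0,0,-0.5,0,0,0],[-0.4,0,0,-1,0,0,0],[-0.4,0,0,-2,0,0,0],[-0.4,0,0,-3,0,0,0],[-0.4,0,0,-3.5,0,0,0]]'
python3 go.py 0.5407 0.1681 0.10 13
python3 - <<'E'
from h import *
a=crop(imaging.read_camera("scene")['img'],180,140,120,120,4);b=crop(imaging.read_camera("top")['img'],250,170,100,120,4);cv2.imwrite("pics/g2.png",np.hstack([a,b]))
E
```

```text
time: 5.5
tool_pos: [0.5489, -0.1046, 0.104]
tool_rot: [3.142, 0.002, -0.204]
contact_force: [0.7, -0.0, -3.1]
gripper_width: 0.0546
finger_force: 53.3
t 5.5 pos [ 0.5489 -0.1046  0.104 ] rpy deg [ 1.7999e+02  9.0000e-02 -1.1710e+01] w 0.0546 F [ 0.7 -0.  -3.1] ff 53.29737603664398
d tool cm [ -6.34 -26.53   0.4 ] rotvec [-2.000e-04  1.600e-03 -4.312e-01] d in final axes [  5.33 -26.75   0.4 ]
```

View pics/g2.png

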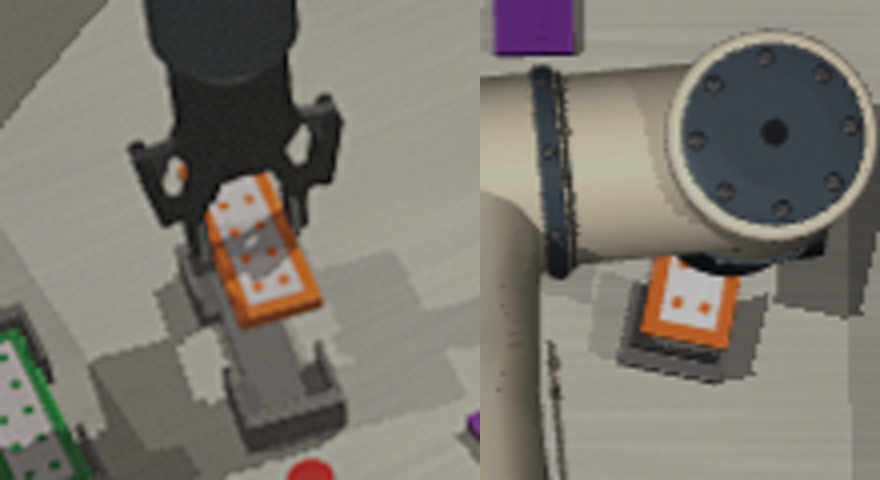

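The plate hangs level in the fingers, clear of the tray. I turn it and carry it over the ledge.

```bash
python3 -m crank '[[-0.4,0,0,0,0,0,-0.12],[-0.4,0,0,0,0,0,-0.16],[-0.4,0,0,0,0,0,-0.1512],[-0.4,0.8,-4,0,0,0,0],[-0.4,0.8,-4,0,0,0,0]]'
python3 -m crank '[[-0.4,0.8,-4,0,0,0,0],[-0.4,0.8,-4,0,0,0,0],[-0.4,0.8,-4,0,0,0,0],[-0.4,0.8,-4,0,0,0,0],[-0.4,0.5,-2.7,0,0,0,0]]'
python3 -m crank '[[-0.4,0,0,0,0,0,0],[-0.4,0,0,0,0,0,0],[-0.4,0,0,0,0,0,0],[-0.4,0,0,0,0,0,0],[-0.4,0,0,0,0,0,0]]'
python3 go.py 0.5407 0.1681 0.0275 13
python3 - <<'E'
from h import *
a=crop(imaging.read_camera("scene")['img'],270,130,140,120,4);cv2.imwrite("pics/g3.png",a)
E
```

```text
time: 6.22
tool_pos: [0.5465, -0.0225, 0.1026]
tool_rot: [-3.141, 0.001, 0.225]
contact_force: [0.4, -0.3, -2.7]
gripper_width: 0.0545
finger_force: 53.5
time: 6.85
tool_pos: [0.5404, 0.169, 0.1026]
tool_rot: [-3.141, 0.001, 0.228]
contact_force: [0.6, -0.1, -2.8]
gripper_width: 0.0546
finger_force: 53.6
time: 7.48
tool_pos: [0.5412, 0.167, 0.1033]
tool_rot: [-3.142, 0.0, 0.226]
contact_force: [0.7, 0.2, -2.2]
gripper_width: 0.0546
finger_force: 53.6
t 7.475 pos [0.5412 0.167  0.1033] rpy deg [-180.      0.     12.97] w 0.0546 F [ 0.7  0.2 -2.2] ff 53.620646595954895
d tool cm [-0.02 -0.12  7.58] rotvec [-0.      0.     -0.0006] d in final axes [-0.02 -0.12  7.58]
```

View pics/g3.png

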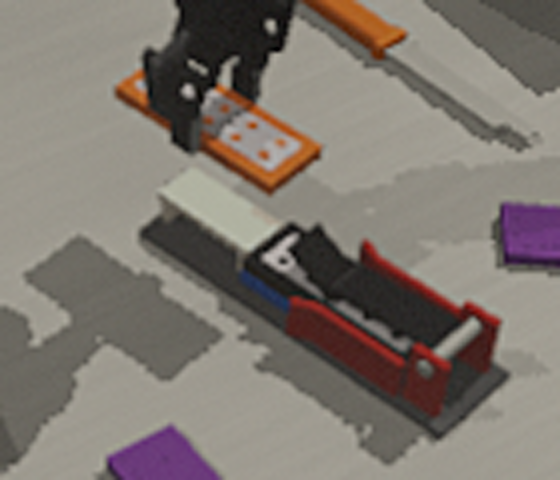

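The plate hangs above the ledge and in line with the holder; the ledge is a white tab at crop (220,210). I lower it.

```bash
python3 -m crank '[[-0.4,0,-0.1,1,0,0,0],[-0.4,0,0,2,0,0,0],[-0.4,0,0,2,0,0,0],[-0.4,0,0,1.5,0,0,0],[-0.4,0,0,0.5,0,0,0]]'
python3 -m crank '[[-0.4,0,0,0.2,0,0,0],[-0.4,0,0,0.1,0,0,0],[-0.4,0,0,0.1,0,0,0],[-0.4,0,0,0.1,0,0,0],[-0.4,0,0,0,0,0,0]]'
python3 go.py 0.5407 0.1681 0.0275 13
python3 - <<'E'
from h import *
a=crop(imaging.read_camera("scene")['img'],280,140,120,100,5);cv2.imwrite("pics/g4.png",a)
E
```

```text
time: 8.15
tool_pos: [0.5403, 0.168, 0.032]
tool_rot: [3.141, 0.002, 0.227]
contact_force: [-1.0, 0.7, -1.7]
gripper_width: 0.0548
finger_force: 53.6
time: 8.78
tool_pos: [0.5409, 0.1683, 0.0284]
tool_rot: [-3.142, -0.0, 0.227]
contact_force: [0.4, -0.8, -2.9]
gripper_width: 0.0546
finger_force: 53.6
t 8.775 pos [0.5409 0.1683 0.0284] rpy deg [-1.8e+02 -1.0e-02  1.3e+01] w 0.0546 F [ 0.4 -0.8 -2.9] ff 53.58662188053131
d tool cm [-0.03  0.02  0.09] rotvec [-0.     -0.0001  0.0001] d in final axes [-0.03  0.02  0.09]
```

View pics/g4.png

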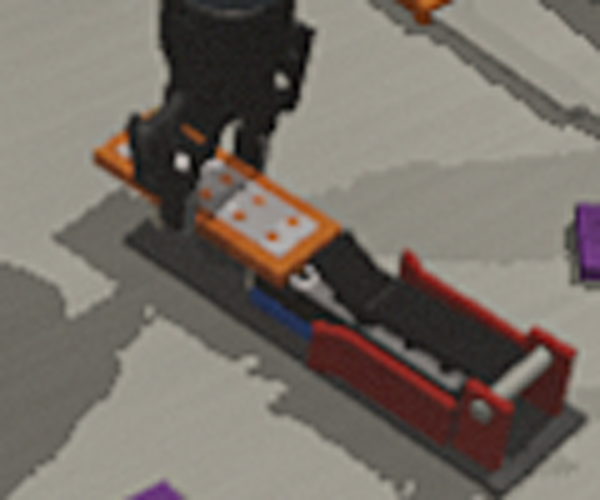

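Not yet touching (the load is still about -3 N). I ease it down further.

```bash
python3 -m crank '[[-0.4,0,0,0.05,0,0,0],[-0.4,0,0,0.05,0,0,0],[-0.4,0,0,0,0,0,0],[-0.4,0,0,0,0,0,0],[-0.4,0,0,0,0,0,0]]'
python3 -m crank '[[-0.4,0,0,0.05,0,0,0],[-0.4,0,0,0.05,0,0,0],[-0.4,0,0,0,0,0,0],[-0.4,0,0,0,0,0,0],[-0.4,0,0,0,0,0,0]]'
```

```text
time: 9.45
tool_pos: [0.5409, 0.1684, 0.0273]
tool_rot: [-3.142, -0.0, 0.227]
contact_force: [-0.0, 0.6, -2.4]
gripper_width: 0.0548
finger_force: 53.6
time: 10.07
tool_pos: [0.541, 0.1684, 0.0269]
tool_rot: [-3.142, -0.0, 0.227]
contact_force: [-3.2, -0.3, 5.7]
gripper_width: 0.0551
finger_force: 54.5
```

In contact at TCP z = 0.027, as expected. I let go.

```bash
python3 -m crank '[[0.4,0,0,0,0,0,0],[0.5,0,0,0,0,0,0],[0.7,0,0,0,0,0,0],[0.9,0,0,0,0,0,0],[1,0,0,0,0,0,0]]' 50
python3 -m crank '[[1,0,0,-1,0,0,0],[1,0,0,-2,0,0,0],[1,0,0,-3,0,0,0],[1,0,0,-3,0,0,0],[1,0,0,0,0,0,0]]'
python3 -m crank '[[0,-4,0,0,0,0,0],[-0.5,-4,0,0,0,0,0],[-1,-4,0,0,0,0,0],[-1,-2,0,0,0,0,0],[-1,0,0,0,0,0,0]]'
cat > plate.py <<'E'
from h import *
import sys
zt=float(sys.argv[1])
O=np.array([.5943,.1805]);c,s=np.cos(np.radians(13)),np.sin(np.radians(13))
for cam,box in(("top",(150,140,90,130)),("scene",(280,140,125,100))):
    d=imaging.read_camera(cam);hsv=cv2.cvtColor(d['img'],cv2.COLOR_RGB2HSV);x,y,w,h=box
    m=cv2.inRange(hsv[y:y+h,x:x+w],(5,120,100),(20,255,255))
    p=np.argwhere(m)[:,::-1]+[x,y];X=unproj(d,p,zt)[:,:2]-O
    H=np.c_[c*X[:,0]+s*X[:,1],-s*X[:,0]+c*X[:,1]]*1000
    H=H[(H[:,0]>-160)&(H[:,0]<160)&(abs(H[:,1])<60)]
    print(cam,cv2.minAreaRect(H.astype(np.float32)),np.percentile(H,[1,99],axis=0).round(1).tolist(),len(H))
E
python3 plate.py .045; python3 go.py 0.45 0.147 .045 13
python3 - <<'E'
from h import *
a=crop(imaging.read_camera("scene")['img'],270,140,130,100,3);b=crop(imaging.read_camera("top")['img'],160,140,90,130,4);cv2.imwrite("pics/g5.png",np.hstack([cv2.copyMakeBorder(a,0,220,0,0,0),b]))
E
```

```text
time: 10.7
tool_pos: [0.541, 0.1684, 0.0263]
tool_rot: [3.142, -0.0, 0.227]
contact_force: [-0.2, 0.3, -1.1]
gripper_width: 0.0855
finger_force: 0.0
time: 11.32
tool_pos: [0.5427, 0.1691, 0.1199]
tool_rot: [-3.14, -0.006, 0.227]
contact_force: [-0.4, -0.6, 0.2]
gripper_width: 0.0856
finger_force: 0.0
time: 11.95
tool_pos: [0.4035, 0.1365, 0.1165]
tool_rot: [-3.141, -0.0, 0.228]
contact_force: [0.2, 0.2, -0.3]
gripper_width: -0.0
finger_force: 0.0
top ((-54.29426574707031, -0.13580322265625), (149.6492156982422, 57.273773193359375), 0.30279678106307983) [[-128.3, -28.6], [19.9, 28.3]] 549
scene ((-52.97340393066406, -5.522932052612305), (150.65277099609375, 61.42622756958008), 0.4457628130912781) [[-127.6, -35.1], [21.6, 24.7]] 312
t 12.05 pos [0.405  0.1371 0.1165] rpy deg [-1.800e+02 -4.000e-02  1.303e+01] w -0.0001 F [-0.   0.7  0.4] ff 0.0
d tool cm [4.6  0.05 7.15] rotvec [-0.0001 -0.0007  0.0005] d in final axes [4.61 0.05 7.15]
```

View pics/g5.png

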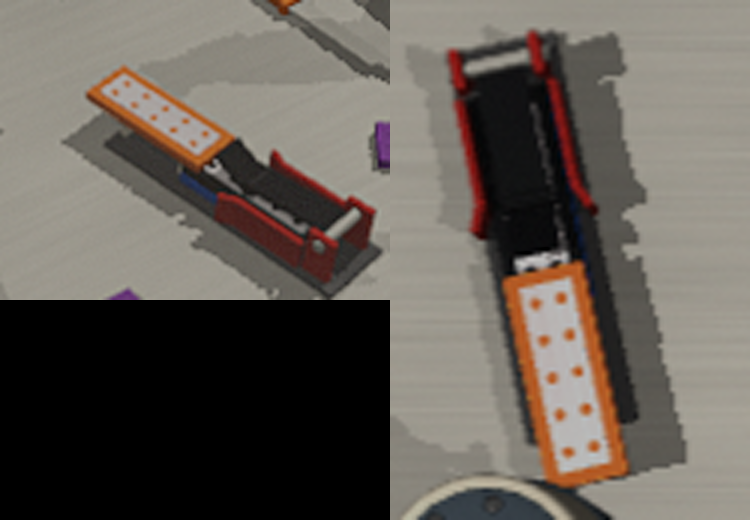

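The plate lies flat on the ledge at holder x -54, y 0, aligned and released. The shut gripper is in line behind the free end, about 65 mm back. I go down to z = 0.037 (ledge 0.033, plate top 0.045) and approach.

```bash
python3 -m crank '[[-1,0,0,2,0,0,0],[-1,0,0,3,0,0,0],[-1,0,0,2,0,0,0],[-1,0,0,0.9,0,0,0],[-1,0,0,0,0,0,0]]' 50
python3 -m crank '[[-1,1,0,0,0,0,0],[-1,1.5,0,0,0,0,0],[-1,1,0,0,0,0,0],[-1,0.5,0,0,0,0,0],[-1,0,0,0,0,0,0]]'
python3 go.py 0.583 0.178 .037 13
```

```text
time: 12.78
tool_pos: [0.4047, 0.1368, 0.037]
tool_rot: [3.141, 0.001, 0.227]
contact_force: [-0.4, -0.5, 1.1]
gripper_width: -0.0001
finger_force: 0.0
time: 13.4
tool_pos: [0.4437, 0.1458, 0.0371]
tool_rot: [3.142, 0.0, 0.227]
contact_force: [-0.2, -0.7, -0.1]
gripper_width: -0.0001
finger_force: 0.0
t 13.4 pos [0.4437 0.1458 0.0371] rpy deg [1.800e+02 2.000e-02 1.298e+01] w -0.0001 F [-0.2 -0.7 -0.1] ff 0.0
d tool cm [ 1.43e+01 -0.00e+00  1.00e-02] rotvec [ 0.0001  0.0003 -0.0003] d in final axes [ 1.43e+01 -0.00e+00  1.00e-02]
```

Now at holder x = -154. I push gently in stages, watching the force.

```bash
python3 -m crank '[[-1,0.6,0,0,0,0,0],[-1,0.6,0,0,0,0,0],[-1,0.6,0,0,0,0,0],[-1,0.6,0,0,0,0,0],[-1,0.6,0,0,0,0,0]]'
python3 -m crank '[[-1,0.5,0,0,0,0,0],[-1,0.5,0,0,0,0,0],[-1,0.5,0,0,0,0,0],[-1,0.5,0,0,0,0,0],[-1,0.5,0,0,0,0,0]]'
python3 plate.py .045
```

```text
time: 14.02
tool_pos: [0.4728, 0.1525, 0.0371]
tool_rot: [3.141, 0.001, 0.227]
contact_force: [-0.9, -0.5, 0.4]
gripper_width: 0.0
finger_force: 1.0
time: 14.65
tool_pos: [0.494, 0.1566, 0.0368]
tool_rot: [3.14, 0.007, 0.226]
contact_force: [-13.2, -2.7, 8.7]
gripper_width: -0.0001
finger_force: 6.5
top ((-5.275459289550781, -1.0839004516601562), (121.63967895507812, 56.9730110168457), 0.6971795558929443) [[-61.4, -29.5], [54.7, 27.5]] 240
scene ((-16.25835418701172, -5.426670074462891), (151.7165069580078, 60.742149353027344), 0.6551089286804199) [[-90.6, -33.3], [57.5, 24.1]] 273
```

The plate now lifts the arm at about 13 N, as expected. I keep pushing.

```bash
python3 -m crank '[[-1,0.5,0,0,0,0,0],[-1,0.5,0,0,0,0,0],[-1,0.5,0,0,0,0,0],[-1,0.5,0,0,0,0,0],[-1,0.5,0,0,0,0,0]]'
python3 -m crank '[[-1,0.5,0,0,0,0,0],[-1,0.5,0,0,0,0,0],[-1,0.5,0,0,0,0,0],[-1,0.5,0,0,0,0,0],[-1,0.5,0,0,0,0,0]]'
python3 plate.py .044;python3 go.py 0.583 0.178 .037 13
python3 - <<'E'
from h import *
a=crop(imaging.read_camera("scene")['img'],290,150,120,95,5);cv2.imwrite("pics/g6.png",a)
E
```

```text
time: 15.38
tool_pos: [0.5197, 0.1629, 0.037]
tool_rot: [3.141, 0.004, 0.227]
contact_force: [-6.8, -2.1, 5.2]
gripper_width: 0.0001
finger_force: 3.9
time: 16.0
tool_pos: [0.5442, 0.1687, 0.0367]
tool_rot: [3.141, 0.004, 0.227]
contact_force: [-5.9, -1.0, 1.9]
gripper_width: 0.0001
finger_force: 3.2
top ((51.9418830871582, -0.8591766357421875), (110.9267807006836, 57.061763763427734), 0.18113210797309875) [[-1.0, -29.3], [106.9, 27.4]] 168
scene ((34.596336364746094, -6.402313232421875), (59.79658126831055, 153.26162719726562), 86.56399536132812) [[-41.3, -35.9], [109.2, 24.7]] 248
t 16.1 pos [0.5449 0.1689 0.0367] rpy deg [1.7996e+02 1.6000e-01 1.2990e+01] w -0.0 F [-4.6 -1.5  1.3] ff 2.4204693763749674
d tool cm [ 3.92 -0.03 -0.04] rotvec [ 0.0007  0.0029 -0.0002] d in final axes [ 3.92 -0.03 -0.03]
```

View pics/g6.png

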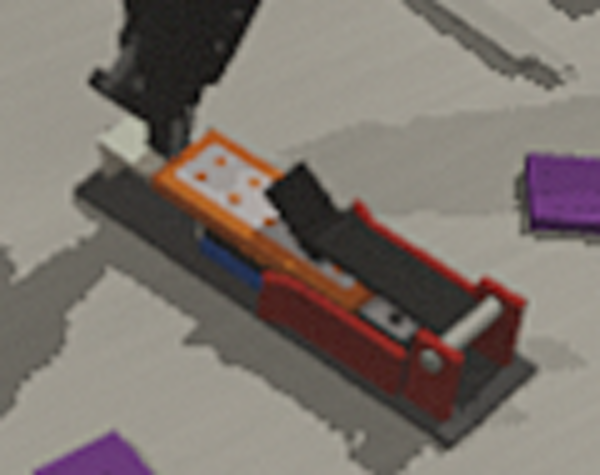

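The plate is under the arm and between the guides, with about 40 mm to go. Tip height still overlaps the plate end. I push on and finish in small steps.

```bash
python3 -m crank '[[-1,0.6,0,0,0,0,0],[-1,0.6,0,0,0,0,0],[-1,0.6,0,0,0,0,0],[-1,0.5,0,0,0,0,0],[-1,0.4,0,0,0,0,0]]'
python3 -m crank '[[-1,0.3,0,0,0,0,0],[-1,0.2,0,0,0,0,0],[-1,0.2,0,0,0,0,0],[-1,0.1,0,0,0,0,0],[-1,0,0,0,0,0,0]]'
python3 plate.py .044;python3 go.py 0.583 0.178 .037 13
```

```text
time: 16.77
tool_pos: [0.5724, 0.1756, 0.0371]
tool_rot: [3.142, 0.0, 0.227]
contact_force: [-3.1, -0.7, -2.8]
gripper_width: -0.0001
finger_force: 1.6
time: 17.4
tool_pos: [0.58, 0.1774, 0.0374]
tool_rot: [-3.142, -0.0, 0.227]
contact_force: [-3.1, -1.2, -2.0]
gripper_width: 0.0001
finger_force: 1.4
top ((91.0943374633789, -0.6956233978271484), (57.586639404296875, 107.85340118408203), 89.81431579589844) [[44.2, -29.4], [144.8, 27.2]] 137
scene ((71.30241394042969, -9.923603057861328), (56.25865936279297, 156.01171875), 84.55062866210938) [[-4.6, -33.4], [145.2, 23.1]] 220
t 17.5 pos [0.5801 0.1774 0.0374] rpy deg [ 1.800e+02 -3.000e-02  1.301e+01] w -0.0001 F [-2.6 -0.9 -2.6] ff 1.3963817775947973
d tool cm [0.3  0.01 0.04] rotvec [ 0.     -0.0004  0.0002] d in final axes [0.3  0.01 0.04]
```

```bash
python3 -m crank '[[-1,0.1,0,0,0,0,0],[-1,0.1,0,0,0,0,0],[-1,0.1,0,0,0,0,0],[-1,0,0,0,0,0,0],[-1,0,0,0,0,0,0]]'
python3 -m crank '[[-1,0.1,0,0,0,0,0],[-1,0,0,0,0,0,0],[-1,0.1,0,0,0,0,0],[-1,0,0,0,0,0,0],[-1,0,0,0,0,0,0]]'
```

```text
time: 18.12
tool_pos: [0.583, 0.1781, 0.0374]
tool_rot: [3.142, -0.0, 0.227]
contact_force: [-3.8, -0.5, -1.6]
gripper_width: -0.0002
finger_force: 1.9
time: 18.75
tool_pos: [0.5847, 0.1785, 0.0373]
tool_rot: [3.142, 0.0, 0.227]
contact_force: [-5.2, -3.0, -1.0]
gripper_width: 0.0
finger_force: 2.4
```

```bash
python3 -m crank '[[-1,0.1,0,0,0,0,0],[-1,0,0,0,0,0,0],[-1,0,0,0,0,0,0],[-1,0,0,0,0,0,0],[-1,0,0,0,0,0,0]]'
python3 -m crank '[[-1,0.1,0,0,0,0,0],[-1,0,0,0,0,0,0],[-1,0,0,0,0,0,0],[-1,0,0,0,0,0,0],[-1,0,0,0,0,0,0]]'
python3 plate.py .044
```

```text
time: 19.38
tool_pos: [0.5857, 0.1787, 0.0373]
tool_rot: [3.142, 0.0, 0.227]
contact_force: [-4.2, -1.8, 0.8]
gripper_width: -0.0003
finger_force: 2.5
time: 20.0
tool_pos: [0.5857, 0.1787, 0.0373]
tool_rot: [3.141, 0.002, 0.227]
contact_force: [-8.0, -1.3, 3.1]
gripper_width: -0.0001
finger_force: 4.0
top ((109.49491882324219, -20.653762817382812), (116.93234252929688, 51.06383514404297), 28.157655715942383) [[49.4, -29.6], [150.4, 26.6]] 130
scene ((76.43925476074219, -10.02273178100586), (56.81344985961914, 152.54730224609375), 85.10421752929688) [[2.1, -34.3], [149.0, 22.9]] 211
```

It has stalled at holder x = 151 with rising force. I press once more to seat it, then back off.

```bash
python3 -m crank '[[-1,0.1,0,0,0,0,0],[-1,0.1,0,0,0,0,0],[-1,0,0,0,0,0,0],[-1,0,0,0,0,0,0],[-1,0,0,0,0,0,0]]'
python3 -m crank '[[-1,-0.5,0,0,0,0,0],[-1,-1.5,0,0,0,0,0],[-1,-2,0,0,0,0,0],[-1,-2,0,0,0,0,0],[-1,-2,0,-1,0,0,0]]'
python3 -m crank '[[-1,-2,0,-3,0,0,0],[-1,-4,0,-4,0,0,0],[-1,-4,0,-4,0,0,0],[-1,-2,0,-2,0,0,0],[-1,0,0,0,0,0,0]]'
python3 plate.py .044
python3 - <<'E'
from h import *
a=crop(imaging.read_camera("scene")['img'],290,150,120,95,3);b=crop(imaging.read_camera("top")['img'],165,140,70,118,5);cv2.imwrite("pics/g7.png",np.hstack([cv2.copyMakeBorder(a,0,590-285,0,0,0),b]))
E
```

```text
time: 20.72
tool_pos: [0.5859, 0.1786, 0.0372]
tool_rot: [3.141, 0.006, 0.227]
contact_force: [-13.9, -1.6, 7.3]
gripper_width: 0.0001
finger_force: 7.0
time: 21.35
tool_pos: [0.5118, 0.162, 0.0477]
tool_rot: [-3.141, -0.004, 0.227]
contact_force: [0.1, -0.1, 0.8]
gripper_width: -0.0004
finger_force: 0.0
time: 21.98
tool_pos: [0.3955, 0.1357, 0.1803]
tool_rot: [-3.138, -0.009, 0.228]
contact_force: [0.2, 0.2, -0.3]
gripper_width: -0.0
finger_force: 0.0
top ((76.12425231933594, -0.7489585876464844), (57.24324417114258, 149.14906311035156), 89.63949584960938) [[2.2, -29.2], [149.3, 27.6]] 427
scene ((77.0235366821289, -7.546840667724609), (56.77464294433594, 150.65147399902344), 87.1858901977539) [[3.1, -33.4], [149.1, 23.0]] 204
```

View pics/g7.png

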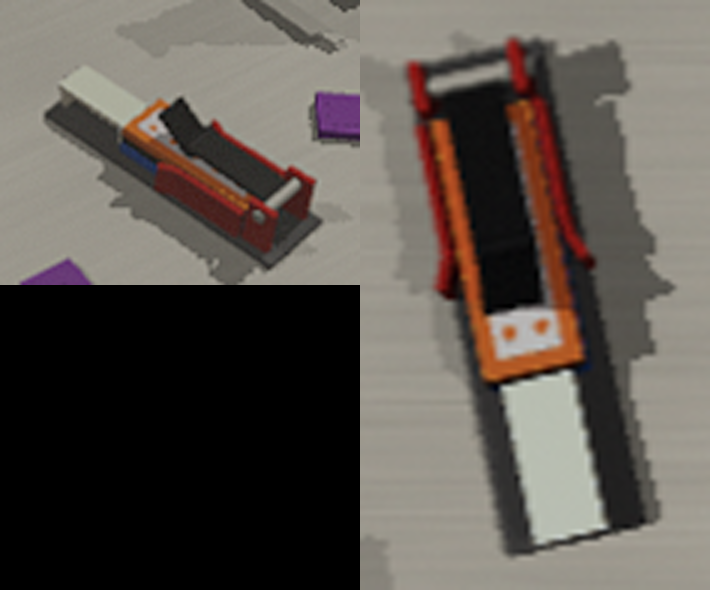

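The plate is home at holder x 76, y about -0.7, flat on the pile under the arm, with its free end flush with the ledge edge. The robot is clear, so I hand in.

```bash
python3 -c "
from workcell import order;print(order.hand_in())"
```

```text
the job is handed in; nothing more can be done
None
```

The orange plate is stowed against the back stop, flat on the pile with the sprung arm on top, and the job was handed in after about 22 s with the robot clear; no verdict came back.

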